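Set the screwdriver controller's selector and start it

ROBOT

A 6-joint arm with a two-finger parallel gripper is mounted at the origin on the work surface. World frame = base frame: x ahead of the robot, y to its left, z up, the work surface at z = 0. Lengths are in mm, angles in rad, forces in N, time in s.
With the tool pointing down it reaches from about 400 to 925 mm from the base axis. Payload 12.5 kg.
Tool frame: the origin (TCP) lies on the mounting face of the last link; the fingertips stand 190 mm ahead of it and the grasp point (between the pads) lies 171 mm ahead of it (env.tcp_to_tips is the distance from the TCP to the fingertips, in mm); x points along the fingers, y is the direction in which the jaws open and shut, and the axes are right-handed (so a half turn about x gives the same grasp; the last joint's range is limited). The gripper opens to 95 mm and grips with 3 to 60 N. Pads are 20 mm wide; open, the fingers measure 119 mm over their backs; the gripper's body (75 mm by 180 mm) begins 59 mm behind the grasp point.
Start: joints at [-1.405, 0.491, 1.559, -0, 1.092, -0.106], TCP at [167.811, -602.05, 404.761] pointing down, gripper open.
Joint ranges: [-3.1, 3.1], [-0.84, 2.19], [0.05, 2.79], [-1.13, 4.28], [0.06, 2.93], [-2.69, 2.69]. Speed limits (rad/s): [2.22, 2.22, 2.79, 3.14, 3.14, 3.14].

INTERFACE

Orientations are given as [roll, pitch, yaw] about the fixed x, y, z axes, in that order (R = Rz(yaw) Ry(pitch) Rx(roll)).
In Python, from cell import monitor, cams, job, env gives the robot as it stands. The module is installed in compiled form; this text tells all that it offers.
- The arm moves only by the tool apply_moves, never from a script. Its argument "series" is a list of rows, each a list of 3 entries, a list of its own where there are three numbers: the closure, from -1 (fully open) to 1 (shut), so that 0 is half open, then the shift along the tool's x, y, z in cm, then the turn about the tool's x in rad. A call has 1 to 20 rows; each row is the pose to reach, as a shift and turn from the pose commanded when the call began, along the tool's axes at that moment; what a row does not reach only later rows make up. A row lasts 1/8 s, in which the tool goes at most 62.5 mm and 10.7 degrees, less where a joint would pass 70% of its speed; a pose out of reach is approached as far as the arm can. A call with a gripper value outside its range is refused whole. The fingers move at their own pace and stop on an object; the grip force is fixed at half the most. Time passes only in rows, so rows that repeat a pose let the fingers close. It gives the time, the measured TCP pose, the force and the opening at its end, in the units of the state.
- monitor.state(): the state, without advancing time (a new reading comes with each control period).
- cams.read_camera(name): name is "scene" or "top"; returns a dict with "image" (400x640x3 uint8, red, green, blue), "fx", "fy", "cx", "cy" (pixels), "k1" (the pictures are not rectified: a ray, as slopes to the right and down, at radius r is drawn at 1 + k1 r^2 times it, then the intrinsics apply), "position" and "orientation" of the camera in the world. Camera axes: x right, y down, z forward; pixel columns grow to the right and rows downward; lengths in mm; the calibration is good to about 2 mm. A picture is of the moment at which its call begins. There is no depth.
- job.job_done(): hands the job in, once; it reports no verdict.
The state is a dict: "t": time; "joints": joint angles; "qvel": joint speeds; "tau": joint torques, N m; "eef_pos": TCP position; "tcp_rot": TCP orientation; "ft_force": force on the tool from outside, world axes, zero at the start; "moment": the same for the moment, N m; "opening": opening from 0.0 (shut) to 1.0 (fully open).
Only numpy, scipy, OpenCV 4.12 (cv2) and the standard library are available. Lean on these libraries where they do the work, as an engineer would, in place of code of your own. Each camera call takes 0.05 s, during which the arm holds its last target. There are 200 camera calls.

TASK

Set up the bench screwdriver's controller for the castor screws: with a fingertip, push the big selector's pointer handle round, click by click, until it rests on the sixth of its eight marks (counting clockwise from the shortest). Only then press the large round button right down with a fingertip and let it come back up. Be gentle, do not grip or pick up anything, and leave the small knob and the things lying about alone.

Things in the scene. Friction and masses are not known exactly. Their poses are not given: they have to be found in the camera images.
- control_box: grey flat box of the screwdriver controller, 200 (x) by 340 (y) by 70 mm high, screwed to the bench, top level; origin at the centre of its underside, z up; at yaw 0 x points away from the robot, y to its left. On its top: selector at y = +80 mm, large round button at y = -100 mm, small mode knob at x = -60, y = -35 mm.
- dial (a joint): selector angle in rad, growing clockwise seen from above: 0 with the pointer on mark 1, a click every 0.5236 rad (30 degrees), mark 6 at 2.618, stops at 0 and 3.665. Starts on one of the first marks. Spring detents: about 0.25 N m (4 to 7 N at the pointer) to leave a mark; a little past half-way the pointer snaps on to the next mark by itself and stays.
- dial_axis (a point): point on the selector's vertical axis, half-way up its handle, 19 mm above the box's top (89 mm above the bench); x points along the pointer, z up. Selector: black hub 38 mm across with a one-sided pointer handle, a bar 14 mm wide that reaches 56 mm from the axis and stands from 8 to 30 mm above the box's top, with a white line on it.
- dial_tip (a point): the outer end of the pointer handle, middle of its width, 56 mm from the axis and at the same height as dial_axis; turns with the pointer, x axis pointing outward.
- mark6 (a point): the sixth mark, 65 mm from the selector's axis, on a fixed aluminium disc 148 mm across and 3 mm thick under the selector. Eight black marks 30 degrees apart start 60 mm from the axis and get longer clockwise, 3 to 13 mm; mark 1 (shortest) lies 105 degrees anticlockwise of the box's x axis, mark 6 45 degrees clockwise of it.
- start_button (a joint): travel in m of the large round white push button, 0 when out, 0.006 when fully in; spring return, 5 N when fully in.
- start_button_top (a point): centre of the top of the large round button, 36 mm across, in a black housing; pressed straight down.
- mode_knob (a joint): angle in rad of the small black bar knob (24 mm across, about 44 mm high) on the box's near side; must stay as it is.
- castor_a: loose black twin-wheel castor standing wheels up on top of the control box, beyond the middle; 50 by 50 by 51 mm; origin at the centre of its underside
- castor_b: same kind of loose castor on the bench left of the box; origin at the centre of its underside
- castor_c: same kind of loose castor on the bench in front of the box; origin at the centre of its underside
- bowl: loose steel bowl beyond the box, 110 mm across, 45 mm high; origin at the centre of its underside
- tape: loose cardboard ring, 90 mm across, 24 mm high, on the bench in front of the box; origin at the centre of its underside
- carton: loose small carton beyond the box, 70 by 100 by 50 mm; origin at the centre of its underside
- driver: loose blue inline screwdriver lying on the bench right of the box, about 240 mm long, 36 mm thick; origin under the middle of its body, x towards the bit
- mode_knob_end (a point): the end of the small knob's bar, 11 mm from its axis, on top; must stay where it is (within 4 mm)

How it is judged (in metres and radians):
On the way, in this order (a step that is already met when the one before it is completed fails the run):
1. the selector rests on the sixth mark (value of joint dial between 2.488 and 2.748 rad), for 0.2 s.
2. the large round button is pressed down (value of joint start_button above 0.0045 m), for 0.04 s.
At the end, for the whole second after the job is handed in: The selector rests on the sixth mark (within 0.13 rad, or 7 degrees), after which the large button has been pressed at least 4.5 mm of its 6 mm and is out again (within 1.5 mm) (all of step 1 and value of joint start_button below 0.0015 m and velocity of joint dial between -0.1 and 0.1 rad/s); the robot touches nothing.
It fails at once if the large button was pressed while the selector was not on the sixth mark (value of joint start_button above 0.003 m and not (value of joint dial between 2.488 and 2.748 rad)).
It fails at once if the controller was gripped or forced (over 35 N) (contact force between the fingers and control_box above 35 N).
It fails at once if a bystander was picked up or pushed away (over 25 mm) (distance of any of castor_a, castor_b, castor_c, bowl, tape, carton, driver from where it was at the start of the episode above 0.025 m).
It fails at once if the small knob was turned (distance of mode_knob_end from where it was at the start of the episode above 0.004 m).
It also fails if it takes over 51 s, if anything falls off the work surface, if the arm or the gripper's body presses on something with over 40 N, if the wrist force passes 120 N, or if a joint passes its speed limit or range.

## Working session

There is one attempt and no reset: what is moved stays moved. The work goes in short steps, Python scripts to look and compute and a tool call to move; the robot and the scene stay as the last step left them, time stands still between calls to the robot, and variables do not carry over. Pictures are saved under pics/ and viewed, about 8 in all and at most 12, crops included, and the job is handed in when it is done.

Besides the shell and the picture viewer there is one more tool, called after "Request:" as name(argument=value, ...) on one line, values as JSON. apply_moves: Moves the arm, as the interface text tells. Its arguments: {"type":"object","properties":{"series":{"type":"array"}},"required":["series"]}

```bash
mkdir -p pics; cat > h.py <<'E'
import numpy as np, cv2
from cell import monitor, cams, job, env
from scipy.spatial.transform import Rotation as R
def cam(n):
    c=cams.read_camera(n); o=np.array(c["orientation"],float)
    c["R"]=o if o.shape==(3,3) else R.from_euler('xyz',o).as_matrix()
    c["p"]=np.array(c["position"],float); return c
def ray(c,u,v):
    d=np.array([(u-c["cx"])/c["fx"],(v-c["cy"])/c["fy"]]); s=d.copy()
    for _ in range(20): s=d/(1+c["k1"]*(s@s))
    return c["R"]@np.array([s[0],s[1],1])
def onz(c,u,v,z):
    r=ray(c,u,v); return c["p"]+r*(z-c["p"][2])/r[2]
def proj(c,P):
    q=c["R"].T@(np.array(P,float)-c["p"]); s=q[:2]/q[2]; s=s*(1+c["k1"]*(s@s))
    return np.array([c["fx"]*s[0]+c["cx"],c["fy"]*s[1]+c["cy"]])
E
python3 - <<'E'
from h import *
for n in("scene","top"):
    c=cam(n); print(n,{k:c[k] for k in c if k not in("image","R","p")})
    cv2.imwrite(f"pics/{n}0.png",c["image"][:,:,::-1])
print(monitor.state())
E
```

```text
scene {'fx': 408.9276649654694, 'fy': 408.9276649654694, 'cx': 319.4956418202969, 'cy': 200.34979878865738, 'k1': -0.030276066163804027, 'position': array([1250.65975346, -195.75172069,  698.43682476]), 'orientation': array([-2.26223216, -0.00984545,  1.24534034])}
top {'fx': 425.0814257106178, 'fy': 425.0814257106178, 'cx': 320.5331951258632, 'cy': 204.72359459576006, 'k1': -0.09032757022286705, 'position': array([ 480.48942239,   34.34329005, 1175.08349227]), 'orientation': array([-3.050291  , -0.00909045, -1.55079557])}
{'t': 0.1, 'joints': array([-1.40459315e+00,  4.91479600e-01,  1.55938224e+00,  8.67279976e-06,
        1.09167901e+00, -1.05602056e-01]), 'qvel': array([-0.00094167, -0.00126423, -0.00181291, -0.00047133,  0.00089124,
        0.00127839]), 'tau': array([ 4.31757770e-03, -6.13623047e+01, -2.58606952e+01,  6.94472878e-02,
        4.70095722e-02, -6.40763005e-05]), 'eef_pos': array([ 167.81103653, -602.02215465,  404.23447947]), 'tcp_rot': array([-1.68451096,  1.5698481 ,  1.72888293]), 'ft_force': array([-0.21195483,  0.18370966, -0.34836397]), 'moment': array([0.01046877, 0.00307722, 0.04547925]), 'opening': 1.000032562314046}
```

View pics/top0.png

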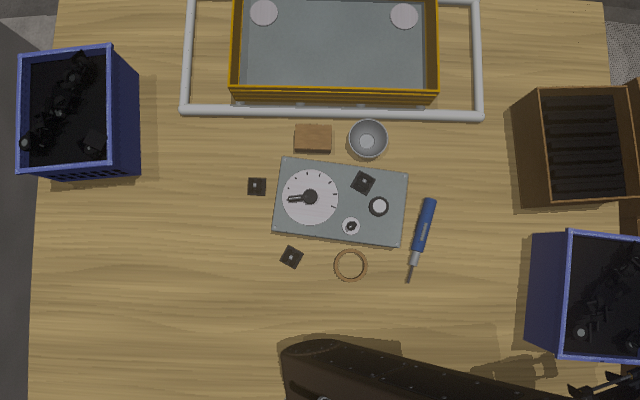

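View pics/scene0.png

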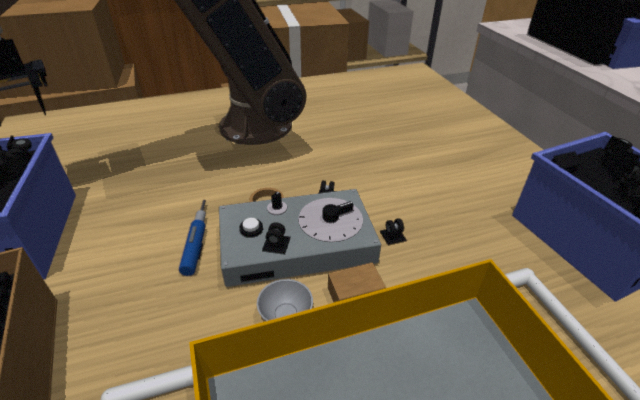

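The top view shows the box with corners near (281,156), (408,173), (398,247) and (272,230). The selector is at (310,197) with its pointer to the left, the button at (379,206), the small knob at (351,226) and castor_a at (363,183). The scene view shows the same from the far side: the button at (251,226) and the dial at (331,214).

```bash
cat > m.py <<'E'
from h import *
c=cam("top"); im=c["image"].astype(int); hsv=cv2.cvtColor(c["image"],cv2.COLOR_RGB2HSV)
# disc: bright unsaturated blob
def blobs(c,mask,box,amin):
    m=np.zeros(mask.shape,np.uint8);x0,y0,x1,y1=box;m[y0:y1,x0:x1]=mask[y0:y1,x0:x1]*255
    cs,_=cv2.findContours(m,cv2.RETR_EXTERNAL,cv2.CHAIN_APPROX_NONE)
    return [k for k in cs if cv2.contourArea(k)>amin]
g=im.min(2)
for y,x in((200,290),(180,330),(206,379),(226,345),(240,300)): print((x,y),im[y,x],hsv[y,x])
disc=blobs(c,g>160,(270,155,345,235),300)
for k in disc:
    e=cv2.fitEllipse(cv2.convexHull(k)); print("disc",e,onz(c,*e[0],73))
for k in blobs(c,g>150,(362,192,396,220),20):
    e=cv2.fitEllipse(cv2.convexHull(k)); print("btn",e,onz(c,*e[0],90),onz(c,*e[0],100))
s=cam("scene"); gs=s["image"].astype(int).min(2)
for k in blobs(s,gs>150,(235,212,268,242),20):
    M=cv2.moments(k); u,v=M["m10"]/M["m00"],M["m01"]/M["m00"]; print("btn scene",u,v,cv2.boundingRect(k),onz(s,u,v,95),onz(s,u,v,100))
# box mask
m=((hsv[:,:,1]<70)&(im.max(2)>90)).astype(np.uint8)
kk=blobs(c,m>0,(262,150,416,252),3000)
k=max(kk,key=cv2.contourArea); q=cv2.approxPolyDP(cv2.convexHull(k),8,True)[:,0]
P=np.array([onz(c,*p,70) for p in q]); print(q.tolist(),P.round(1).tolist()); print(np.linalg.norm(np.roll(P,-1,0)-P,axis=1))
a=cv2.resize(c["image"][148:256,264:416,::-1],None,fx=5,fy=5,interpolation=cv2.INTER_CUBIC)
cv2.imwrite("pics/crop1.png",a)
E
python3 m.py
```

```text
(290, 200) [49 44 40] [13 47 49]
(330, 180) [171 168 172] [143   6 172]
(379, 206) [165 165 166] [120   2 166]
(345, 226) [130 127 129] [160   6 130]
(300, 240) [153 135  96] [ 21  95 153]
disc ((309.84967041015625, 197.11341857910156), (54.41167449951172, 55.344791412353516), 87.33145904541016) [600.91851007  54.59550598  73.        ]
btn ((379.10711669921875, 205.2985076904297), (12.37424087524414, 12.951712608337402), 113.7442626953125) [ 581.67014792 -124.11537988   90.        ] [ 580.73767842 -122.65504368  100.        ]
btn scene 250.02608695652174 222.7 (243, 217, 15, 12) [ 587.32548738 -124.57007305   95.        ] [ 592.82178989 -125.15987503  100.        ]
[[282, 156], [407, 173], [399, 247], [272, 230]] [[708.9, 130.7, 70.0], [670.9, -200.7, 70.0], [475.7, -180.0, 70.0], [513.3, 151.1, 70.0]]
[333.50414305 196.27520432 333.19431862 196.69595559]
```

View pics/crop1.png

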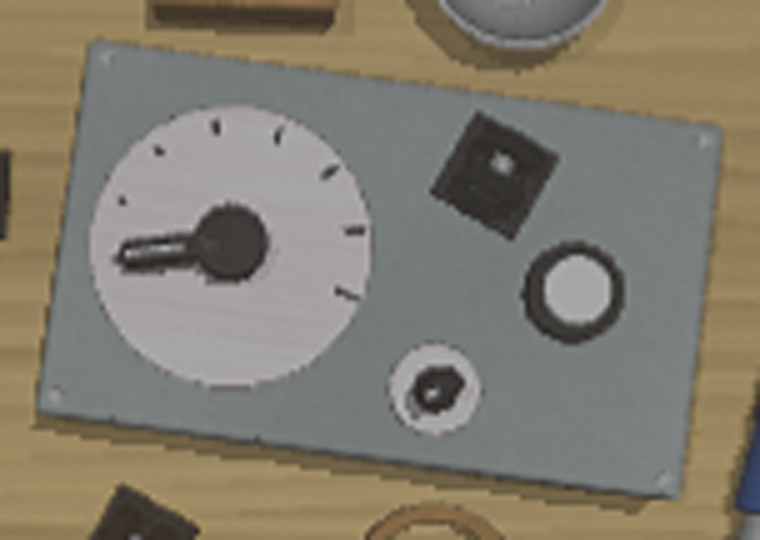

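Mark 1 is hidden under the pointer and marks 2 to 8 are visible, so the dial starts on mark 1. The box comes out at yaw about -6.5°, the dial axis at (601, 54.7) and the button at about (581, -124, 90). These agree with the sizes given.

```bash
cat > p.py <<'E'
from h import *
C=np.array([601.,54.7]); r=44
def axes():
    s=monitor.state(); return s,np.array(s["eef_pos"]),R.from_euler('xyz',s["tcp_rot"]).as_matrix()
def fing(phi,d):
    p=np.radians(phi); return C+r*np.array([np.cos(p),np.sin(p)])+d*np.array([-np.sin(p),np.cos(p)])
def row(P,A,xy,tipz):
    return (A.T@(np.array([*xy,tipz+190])-P)/10).round(2)
E
python3 - <<'E'
from p import *
s,P,A=axes(); print(A.round(4)); 
yaw=np.degrees(np.arctan2(A[1,1],A[0,1])); print("tool y angle",yaw,"clockwise turn to point y along pointer 98.5:",(yaw-98.5)%180)
print("pre",fing(98.5,29),row(P,A,fing(98.5,29),150), row(P,A,[167.8,-602],330),row(P,A,fing(98.5,29),330))
c=cam("top")
for u,v in((570,230),(558,355),(528,310)): print([onz(c,u,v,z).round() for z in (0,150,220)])
print("castor_a",onz(c,363,183,110))
E
```

```text
[[-1.000e-04  2.684e-01 -9.633e-01]
 [ 7.000e-04 -9.633e-01 -2.684e-01]
 [-1.000e+00 -7.000e-04 -1.000e-04]]
tool y angle -74.43115823623043 clockwise turn to point y along pointer 98.5: 7.068841763769569
pre [565.81492587  93.93022507] [  6.48 -56.35 -57.02] [-1.156e+01 -1.000e-02 -0.000e+00] [-11.52 -56.37 -57.02]
[array([ 530., -692.,    0.]), array([ 524., -599.,  150.]), array([ 521., -556.,  220.])]
[array([ 177., -652.,    0.]), array([ 215., -565.,  150.]), array([ 234., -524.,  220.])]
[array([ 304., -562.,    0.]), array([ 326., -486.,  150.]), array([ 337., -450.,  220.])]
castor_a [635.67375535 -79.84107928 110.        ]
```

Request:
apply_moves(series=[[1, [-6, 0, 0], 0], [1, [-11.5, 0, 0], 0], [1, [-11.5, -3.5, -3.6], -0.17], [1, [-11.5, -7, -7.1], -0.35], [1, [-11.5, -10.6, -10.7], -0.53], [1, [-11.5, -14.1, -14.3], -0.71], [1, [-11.5, -17.6, -17.8], -0.88], [1, [-11.5, -21.1, -21.4], -1.06], [1, [-11.5, -24.7, -25], -1.24], [1, [-11.5, -28.2, -28.5], -1.42], [1, [-11.5, -31.7, -32.1], -1.59], [1, [-11.5, -35.2, -35.6], -1.77], [1, [-11.5, -38.8, -39.2], -1.95], [1, [-11.5, -42.3, -42.8], -2.13], [1, [-9, -45.8, -46.3], -2.3], [1, [-6, -49.3, -49.9], -2.48], [1, [-2, -52.9, -53.5], -2.66], [1, [2, -56.4, -57], -2.84], [1, [5, -56.4, -57], -3.018], [1, [6.5, -56.4, -57], -3.018]])

```text
t: 2.75
eef_pos: [565.4, 94.7, 337.9]
tcp_rot: [3.095, 1.568, -3.04]
ft_force: [0.4, -0.3, 0.7]
opening: 0.004
```

```bash
python3 - <<'E'
from p import *
s,P,A=axes(); print(A.round(3),s["joints"].round(2))
print("y angle",np.degrees(np.arctan2(A[1,1],A[0,1])))
print("down",row(P,A,fing(98.5,29),83))
a,b=cam("scene"),cam("top")
X=cv2.resize(a["image"][110:290,200:420],None,fx=3,fy=3)
Y=cv2.resize(b["image"][148:256,264:416],None,fx=3,fy=3)
cv2.imwrite("pics/sc2.png",X[:,:,::-1]); cv2.imwrite("pics/tp2.png",Y[:,:,::-1])
tip=P+A[:,0]*190; print("tip",tip,"scene px",proj(a,tip), (proj(a,tip)-[200,110])*3)
E
```

```text
[[-0.003 -0.147  0.989]
 [-0.     0.989  0.147]
 [-1.     0.    -0.003]] [ 0.05  0.49  1.76 -0.    0.89 -1.67]
y angle 98.48032910677817
down [ 6.49 -0.09  0.05]
tip [564.88251104  94.69543408 147.91428005] scene px [341.85713336 178.63096223] [425.57140008 205.8928867 ]
```

View pics/sc2.png

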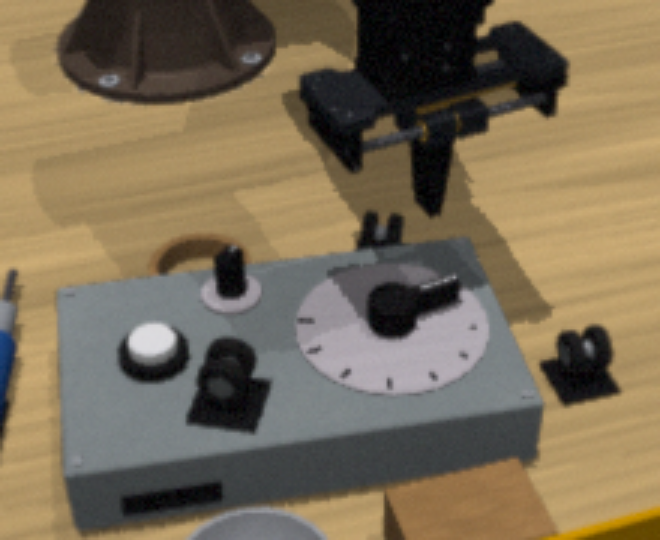

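The closed fingertip is at crop pixel (432,212), close to the predicted (426,206). It hangs on the near side of the pointer, with clear space below it. Next I lower it.

Request:
apply_moves(series=[[1, [2, 0, 0], 0], [1, [4, 0, 0], 0], [1, [5.5, 0, 0], 0], [1, [6.5, 0, 0], 0], [1, [6.5, 0, 0], 0]])

```text
t: 3.48
eef_pos: [565.5, 94.1, 274.6]
tcp_rot: [-3.069, 1.57, -2.922]
ft_force: [0.7, -0.4, -0.2]
opening: 0.003
```

```bash
python3 - <<'E'
from p import *
s,P,A=axes(); print(P,s["ft_force"])
for d in(23,17): print(d,row(P,A,fing(98.5,d),83))
for t in range(5,151,5): print(t,row(P,A,fing(98.5-t,17),83)[1:],round(np.radians(t),2))
E
```

```text
[565.54712344  94.08121196 274.60239696] [ 0.698478   -0.35928502 -0.21958304]
23 [ 0.16 -0.02  0.62]
17 [ 0.16 -0.02  1.22]
5 [0.11 1.61] 0.09
10 [0.21 2.01] 0.17
15 [0.27 2.42] 0.26
20 [0.3  2.83] 0.35
25 [0.29 3.24] 0.44
30 [0.25 3.65] 0.52
35 [0.17 4.06] 0.61
40 [0.05 4.45] 0.7
45 [-0.1   4.83] 0.79
50 [-0.28  5.2 ] 0.87
55 [-0.5   5.55] 0.96
60 [-0.74  5.89] 1.05
65 [-1.01  6.19] 1.13
70 [-1.31  6.48] 1.22
75 [-1.63  6.74] 1.31
80 [-1.97  6.96] 1.4
85 [-2.33  7.16] 1.48
90 [-2.71  7.33] 1.57
95 [-3.1   7.46] 1.66
100 [-3.5   7.56] 1.75
105 [-3.91  7.62] 1.83
110 [-4.32  7.65] 1.92
115 [-4.73  7.64] 2.01
120 [-5.14  7.59] 2.09
125 [-5.54  7.51] 2.18
130 [-5.94  7.39] 2.27
135 [-6.32  7.24] 2.36
140 [-6.69  7.06] 2.44
145 [-7.04  6.85] 2.53
150 [-7.37  6.61] 2.62
```

Request:
apply_moves(series=[[1, [0.1, 0, 0.4], 0], [1, [0.1, 0, 0.8], 0], [1, [0.1, 0, 1.2], 0], [1, [0.1, 0.1, 1.6], 0.09], [1, [0.1, 0.2, 2.0], 0.17], [1, [0.1, 0.27, 2.4], 0.26], [1, [0.1, 0.3, 2.8], 0.35], [1, [0.1, 0.3, 3.2], 0.44], [1, [0.1, 0.3, 3.2], 0.44]])

```text
t: 4.6
eef_pos: [597.0, 102.0, 273.8]
tcp_rot: [-0.012, 1.57, -0.303]
ft_force: [0.3, -0.3, 0.4]
opening: 0.005
```

```bash
python3 - <<'E'
from p import *
s,P,A=axes(); print(P,s["ft_force"],"y",np.degrees(np.arctan2(A[1,1],A[0,1])))
a=cam("scene")
X=cv2.resize(a["image"][170:280,280:400],None,fx=5,fy=5)
cv2.imwrite("pics/sc3.png",X[:,:,::-1])
# where the pointer tip would appear at each mark (crop px)
for k in range(8):
    p=np.radians(98.5-30*k); q=np.array([C[0]+56*np.cos(p),C[1]+56*np.sin(p),100]); print(k+1,((proj(a,q)-[280,170])*5).round())
print("hub",((proj(a,[*C,100])-[280,170])*5).round())
E
```

```text
[596.96133295 101.99043236 273.75185639] [ 0.33849675 -0.29363722  0.42925732] y 73.31893589999146
1 [358. 155.]
2 [375. 196.]
3 [359. 237.]
4 [312. 267.]
5 [246. 276.]
6 [182. 262.]
7 [138. 228.]
8 [126. 186.]
hub [250. 191.]
```

View pics/sc3.png

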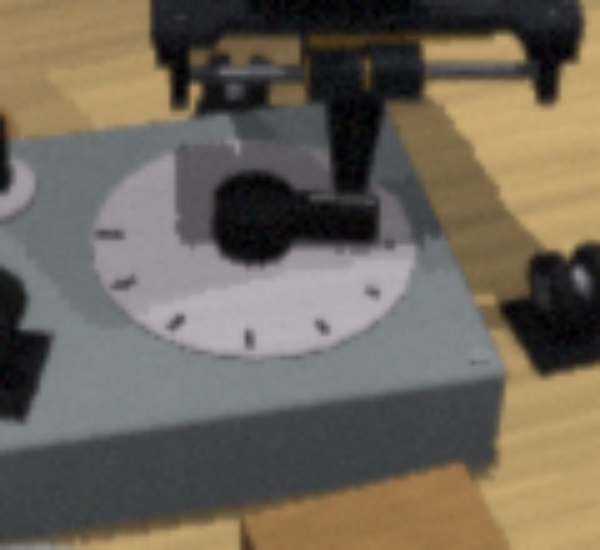

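The pointer tip is at crop (378,200), and mark 2 was predicted at (375,196). It snapped ahead and the force is near zero. On to marks 3, 4 and 5.

```bash
python3 - <<'E'
from p import *
s,P,A=axes()
for t in range(25,121,5): print(t,row(P,A,fing(98.5-t,17),83),round(np.radians(t-25.1),2))
E
```

```text
25 [ 0.07 -0.01  0.05] -0.0
30 [0.07 0.12 0.44] 0.09
35 [0.07 0.22 0.84] 0.17
40 [0.07 0.28 1.25] 0.26
45 [0.07 0.31 1.66] 0.35
50 [0.07 0.3  2.07] 0.43
55 [0.07 0.25 2.48] 0.52
60 [0.07 0.17 2.88] 0.61
65 [0.07 0.06 3.28] 0.7
70 [ 0.07 -0.09  3.66] 0.78
75 [ 0.07 -0.28  4.03] 0.87
80 [ 0.07 -0.49  4.38] 0.96
85 [ 0.07 -0.73  4.71] 1.05
90 [ 0.07 -1.    5.02] 1.13
95 [ 0.07 -1.3   5.3 ] 1.22
100 [ 0.07 -1.62  5.56] 1.31
105 [ 0.07 -1.97  5.79] 1.39
110 [ 0.07 -2.33  5.99] 1.48
115 [ 0.07 -2.7   6.15] 1.57
120 [ 0.07 -3.09  6.29] 1.66
```

Request:
apply_moves(series=[[1, [0, 0.1, 0.4], 0.09], [1, [0, 0.2, 0.8], 0.17], [1, [0, 0.3, 1.2], 0.26], [1, [0, 0.3, 1.65], 0.35], [1, [0, 0.3, 2.05], 0.43], [1, [0, 0.25, 2.45], 0.52], [1, [0, 0.2, 2.9], 0.61], [1, [0, 0.05, 3.3], 0.7], [1, [0, -0.1, 3.65], 0.78], [1, [0, -0.3, 4.0], 0.87], [1, [0, -0.5, 4.4], 0.96], [1, [0, -0.75, 4.7], 1.05], [1, [0, -1.0, 5.0], 1.13], [1, [0, -1.3, 5.3], 1.22], [1, [0, -1.6, 5.55], 1.31], [1, [0, -1.95, 5.8], 1.39], [1, [0, -2.3, 6.0], 1.48], [1, [0, -2.7, 6.15], 1.57], [1, [0, -2.7, 6.15], 1.57]])

```text
t: 7.02
eef_pos: [647.8, 58.2, 273.7]
tcp_rot: [-0.423, 1.571, -2.283]
ft_force: [-0.0, 0.8, 0.5]
opening: 0.006
```

```bash
cat > look.py <<'E'
from p import *
import sys
s,P,A=axes(); print(P,s["ft_force"],"y",np.degrees(np.arctan2(A[1,1],A[0,1])))
a=cam("scene")
cv2.imwrite(sys.argv[1],cv2.resize(a["image"][170:280,280:400],None,fx=5,fy=5)[:,:,::-1])
y0=98.5-115; 
for t in range(115,151,5): print(t,row(P,A,fing(98.5-t,17),83),round(np.radians(t-115),2))
E
python3 look.py pics/sc4.png
```

```text
[647.75074525  58.18316052 273.719843  ] [-0.02759737  0.83161789  0.46309456] y -16.569063570474572
115 [ 0.07  0.02 -0.04] 0.0
120 [0.07 0.15 0.35] 0.09
125 [0.07 0.25 0.75] 0.17
130 [0.07 0.31 1.16] 0.26
135 [0.07 0.33 1.57] 0.35
140 [0.07 0.32 1.98] 0.44
145 [0.07 0.28 2.39] 0.52
150 [0.07 0.2  2.79] 0.61
```

View pics/sc4.png

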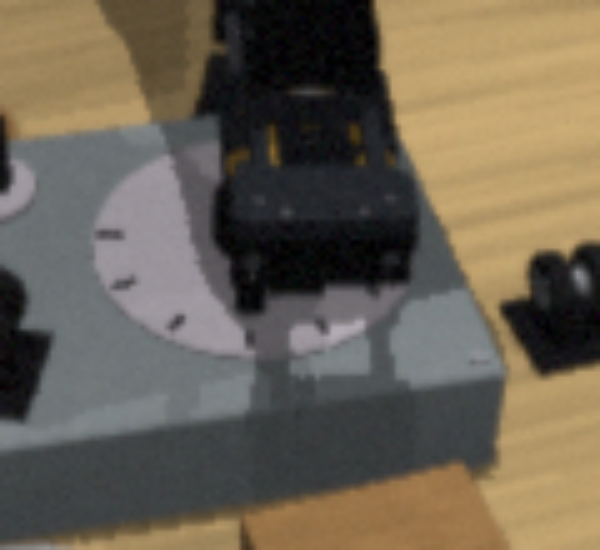

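The gripper hides most of the pointer here. The dark end near (248,295) fits mark 5. Pushing to 140° is safe in either case, since it leads the pointer onto mark 6 at 150° and no further. After that I back off, rise and look.

Request:
apply_moves(series=[[1, [0, 0.15, 0.35], 0.09], [1, [0, 0.25, 0.75], 0.17], [1, [0, 0.3, 1.15], 0.26], [1, [0, 0.3, 1.55], 0.35], [1, [0, 0.3, 1.95], 0.43], [1, [0, 0.3, 1.95], 0.43], [1, [0, 0.3, 1.95], 0.43]])

```text
t: 7.95
eef_pos: [645.1, 39.1, 273.7]
tcp_rot: [0.76, 1.571, -1.528]
ft_force: [0.5, -0.7, 0.3]
opening: 0.009
```

Request:
apply_moves(series=[[1, [0, 0, -0.4], 0], [1, [0, 0, -0.9], 0], [1, [0, 0, -1.5], 0], [1, [-2, 0, -1.5], 0], [1, [-5, 0, -1.5], 0], [1, [-9, 0, -1.5], 0], [1, [-11, 0, -1.5], 0], [1, [-11, 0, -1.5], 0]])

```text
t: 8.95
eef_pos: [655.1, 50.4, 385.1]
tcp_rot: [2.253, 1.568, -0.038]
ft_force: [0.7, 0.6, -0.3]
opening: 0.004
```

```bash
python3 - <<'E'
from p import *
s,P,A=axes(); print(P,s["ft_force"],s["joints"].round(2)); B=np.array([581.,-124.1])
print("above button",row(P,A,B,150),row(P,A,B,194))
c=cam("top");a=cam("scene")
Y=cv2.resize(c["image"][148:256,264:416],None,fx=3,fy=3);X=cv2.resize(a["image"][170:280,230:400],None,fx=3,fy=3)
h=max(X.shape[0],Y.shape[0]); X,Y=[cv2.copyMakeBorder(i,0,h-i.shape[0],0,0,0) for i in(X,Y)]
im=np.vstack([X[:,:480],Y[:,:480] if Y.shape[1]>=480 else cv2.copyMakeBorder(Y,0,0,0,480-Y.shape[1],0)])
im=im[:600]; cv2.imwrite("pics/after5.png",im[:,:,::-1])
E
```

```text
[655.11320477  50.43178749 385.11638873] [ 0.70609393  0.59280915 -0.32361255] [-0.02  0.55  1.5  -0.    1.09  0.7 ]
above button [ 4.49  5.94 18.01] [ 0.09  5.95 18.  ]
```

View pics/after5.png

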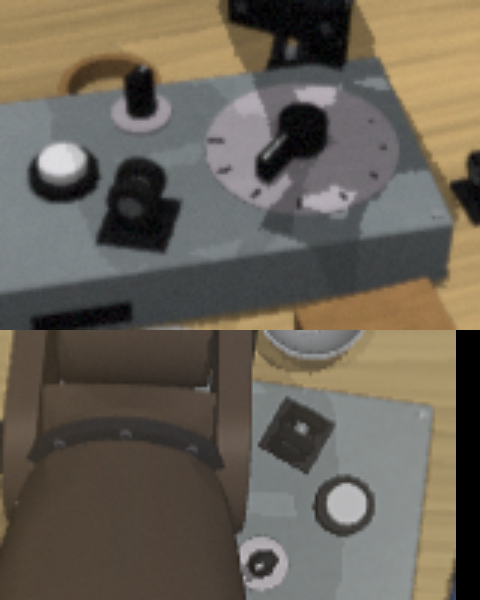

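```bash
python3 - <<'E'
from p import *
a=cam("scene"); g=a["image"].astype(int).min(2)
# white line: bright pixels inside the bar around mark-6 pointer; list local brightness by pointer angle
def val(x,y,z):
    u,v=proj(a,[x,y,z]); return cv2.getRectSubPix(a["image"].min(2),(1,1),(float(u),float(v)))[0,0]
# dark bar end at mid height: mean brightness along r=30..54 on the top face, per angle
for ph in range(30,-121,-10):
    p=np.radians(ph); v=[val(C[0]+r*np.cos(p),C[1]+r*np.sin(p),100) for r in range(26,55,4)]; print(ph,v)
for k in range(8): print(k+1, 98.5-30*k, end='; ')
E
```

```text
30 [np.uint8(79), np.uint8(101), np.uint8(108), np.uint8(109), np.uint8(108), np.uint8(107), np.uint8(107), np.uint8(110)]
20 [np.uint8(18), np.uint8(56), np.uint8(84), np.uint8(95), np.uint8(107), np.uint8(105), np.uint8(108), np.uint8(110)]
10 [np.uint8(3), np.uint8(9), np.uint8(20), np.uint8(83), np.uint8(106), np.uint8(107), np.uint8(106), np.uint8(106)]
0 [np.uint8(6), np.uint8(10), np.uint8(5), np.uint8(1), np.uint8(59), np.uint8(105), np.uint8(106), np.uint8(106)]
-10 [np.uint8(2), np.uint8(12), np.uint8(5), np.uint8(4), np.uint8(10), np.uint8(49), np.uint8(85), np.uint8(97)]
-20 [np.uint8(12), np.uint8(9), np.uint8(6), np.uint8(11), np.uint8(7), np.uint8(36), np.uint8(77), np.uint8(94)]
-30 [np.uint8(13), np.uint8(4), np.uint8(7), np.uint8(5), np.uint8(8), np.uint8(10), np.uint8(26), np.uint8(53)]
-40 [np.uint8(16), np.uint8(21), np.uint8(15), np.uint8(14), np.uint8(14), np.uint8(12), np.uint8(11), np.uint8(11)]
-50 [np.uint8(64), np.uint8(74), np.uint8(107), np.uint8(100), np.uint8(103), np.uint8(107), np.uint8(125), np.uint8(97)]
-60 [np.uint8(40), np.uint8(70), np.uint8(11
[... 197 characters left out ...]
147)]
-80 [np.uint8(96), np.uint8(139), np.uint8(147), np.uint8(149), np.uint8(147), np.uint8(146), np.uint8(146), np.uint8(146)]
-90 [np.uint8(118), np.uint8(145), np.uint8(145), np.uint8(149), np.uint8(146), np.uint8(147), np.uint8(146), np.uint8(146)]
-100 [np.uint8(125), np.uint8(146), np.uint8(147), np.uint8(145), np.uint8(145), np.uint8(146), np.uint8(144), np.uint8(147)]
-110 [np.uint8(133), np.uint8(156), np.uint8(150), np.uint8(152), np.uint8(151), np.uint8(151), np.uint8(146), np.uint8(148)]
-120 [np.uint8(111), np.uint8(161), np.uint8(166), np.uint8(168), np.uint8(169), np.uint8(170), np.uint8(165), np.uint8(149)]
1 98.5; 2 68.5; 3 38.5; 4 8.5; 5 -21.5; 6 -51.5; 7 -81.5; 8 -111.5;
```

Request:
apply_moves(series=[[1, [0, 1, 3], 0], [1, [0, 2, 6], 0], [1, [0, 3, 9], 0], [1, [0, 4, 12], 0], [1, [0, 5, 15], 0], [1, [0, 5.9, 18], 0], [1, [3, 5.9, 18], 0], [1, [6, 5.9, 18], 0], [1, [8.5, 5.9, 18], 0], [1, [8.5, 5.9, 18], 0]])

```text
t: 10.35
eef_pos: [580.2, -124.0, 296.3]
tcp_rot: [-1.153, 1.566, 2.838]
ft_force: [-0.7, -1.2, -0.2]
opening: 0.002
```

```bash
python3 - <<'E'
from p import *
s,P,A=axes(); print(P,A[:,0],s["ft_force"]); B=[581.,-124.1]; print(row(P,A,B,90))
a=cam("scene"); X=cv2.resize(a["image"][150:260,210:360],None,fx=5,fy=5); cv2.imwrite("pics/btn6.png",X[:,:,::-1])
E
```

```text
[ 580.18225411 -123.95827768  296.30372542] [-0.00465653  0.00145922 -0.99998809] [-0.65341214 -1.16248164 -0.17091695]
[ 1.63  0.08 -0.05]
```

View pics/btn6.png

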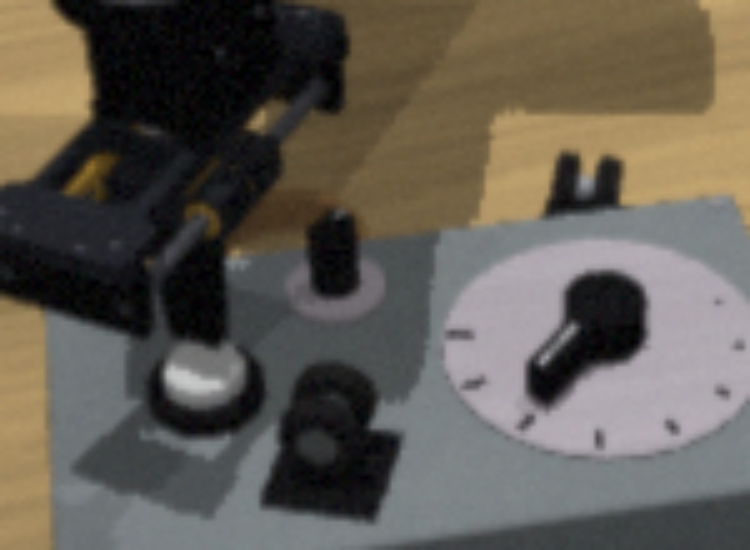

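The pointer lies over the mark at (527,422). That is the third from the longest, so mark 6, and all eight marks are visible. The fingertip at (195,340) stands over the button. I press in small steps.

Request:
apply_moves(series=[[1, [0.5, 0, 0], 0], [1, [1.0, 0, 0], 0], [1, [1.4, 0, 0], 0], [1, [1.6, 0, 0], 0], [1, [1.8, 0, 0], 0], [1, [1.9, 0, 0], 0], [1, [1.9, 0, 0], 0]])

```text
t: 11.28
eef_pos: [580.5, -124.0, 279.9]
tcp_rot: [1.543, 1.571, -0.748]
ft_force: [-1.6, 0.4, 3.6]
opening: 0.003
```

Request:
apply_moves(series=[[1, [0.1, 0, 0], 0], [1, [0.2, 0, 0], 0], [1, [0.2, 0, 0], 0]])

```text
t: 11.65
eef_pos: [580.5, -124.0, 277.7]
tcp_rot: [1.118, 1.571, -1.174]
ft_force: [-1.2, 1.1, 3.8]
opening: 0.006
```

Request:
apply_moves(series=[[1, [0.1, 0, 0], 0], [1, [0.2, 0, 0], 0], [1, [0.2, 0, 0], 0]])

```text
t: 12.02
eef_pos: [580.5, -124.0, 276.3]
tcp_rot: [1.736, 1.57, -0.556]
ft_force: [-3.1, 0.9, 10.9]
opening: 0.003
```

The force rose from 3.8 N to 10.9 N over the last 1.4 mm. That is above the 5 N spring, so the button is on its stop. Now I release it.

Request:
apply_moves(series=[[1, [-0.3, 0, 0], 0], [1, [-0.8, 0, 0], 0], [1, [-2, 0, 0], 0], [1, [-5, 0, 0], 0], [1, [-9, 0, 0], 0], [1, [-12, 0, 0], 0], [1, [-12, 0, 0], 0]])

```text
t: 12.9
eef_pos: [580.5, -124.0, 398.4]
tcp_rot: [1.955, 1.566, -0.337]
ft_force: [0.1, -0.1, 0.5]
opening: 0.003
```

```bash
python3 - <<'E'
from p import *
s,P,A=axes(); print(s["t"],P,s["ft_force"])
a=cam("scene"); X=cv2.resize(a["image"][150:290,210:400],None,fx=4,fy=4); cv2.imwrite("pics/end7.png",X[:,:,::-1])
E
```

```text
12.9 [ 580.46599773 -123.98628348  398.36209264] [ 0.11230964 -0.07067125  0.52959766]
```

View pics/end7.png

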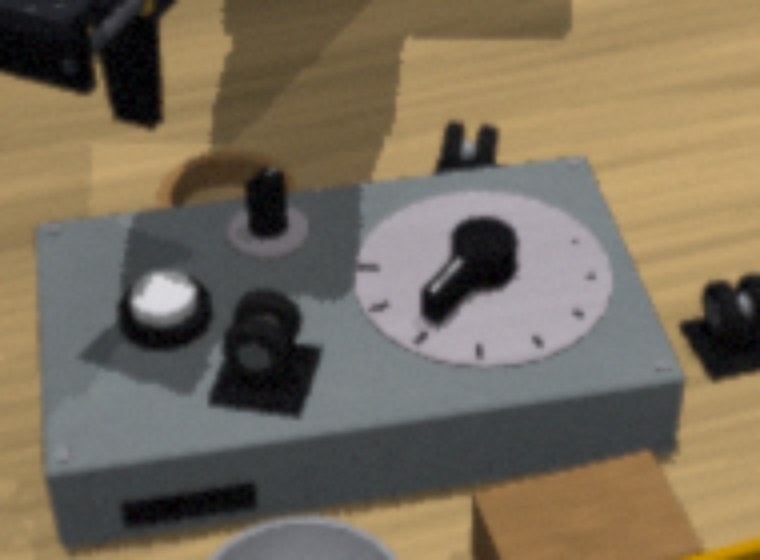

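The button is up again at (165,298), the pointer is on mark 6 at (421,337), nothing else looks moved, and the arm is clear.

```bash
python3 -c "
from cell import job; print(job.job_done())"
```

```text
the job is handed in; nothing more can be done
None
```

The selector now rests on mark 6, and the large button was pressed right down after that and came back up. The job is handed in; the hand-in gives no verdict.

- **Selector:** it started on mark 1. I pushed the pointer round five clicks with the closed fingertip. Measured contact forces were around 1 N at the end of each push. The last pictures show the pointer line on mark 6, with all eight marks counted. A brightness check along the pointer put it at about -50°, and mark 6 is at -51.5°. On mark 5 the gripper hid most of the pointer, so that click was only partly confirmed at the time.
- **Button:** I pressed it in small steps. The force held near 4 N, then rose to 10.9 N over the last 1.4 mm. Since the spring gives 5 N when fully in, I took that as the stop. Button travel cannot be read directly, so full depth is inferred from that rise and from the fingertip height. The fingertip ended at about 86 mm, and I had measured the button top at about 90 mm; that gap is 2 mm short of the 6 mm travel, within camera error.
- **At the end:** the button looked fully out and the arm stood about 120 mm above it with forces near zero. The parts in the last view (small knob, castors, tape, bowl and carton) looked unmoved. The blue driver was outside that view, but the arm passed well above it. The clock read 12.9 s of the 51 s allowed.

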